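Make the seam-check fixture ready and point out the can end and its nest

TASK

Get the seam check ready and show the new operator what goes where: push the hand grip of the toggle-clamp fixture on the steel table all the way back so that its arm swings clear of the ring nest. Then point at the loose can end on the table from just above it, fingertips a few centimetres over it and keeping still for a good two seconds, and after that point in the same way at the middle of the empty nest and finish there, still pointing. Do not point at the ferrule caps beside the end, and touch neither the end nor the other loose things round about.

Things in the scene. Friction and masses are not known exactly. Their poses are not given: they have to be found in the camera images.
- seam_clamp: Toggle-clamp fixture fixed to the table: wooden board 75 x 150 x 12 mm, ring nest at one end, clamp arm hinged near the other. Origin: middle of the board's underside. Axes: y level along the board from the grip towards the nest, x along the hinge axis, z up. Shut, two arm bars run from hinge to nest 32 to 49 mm above the table.
- clamp_grip (a point): Middle of the upper part of the hand grip, on the swinging arm; clamp shut it lies 33 mm behind the hinge axis (away from the nest) and 71 mm above it. The grip is a smooth bar 16 mm thick, 17 mm wide, 57 mm long, leaning 20 degrees away from the nest, top 125 mm high. Pushed back and down, away from the nest, it ends almost level, this point 27 mm above the table, its end 55 mm past the board.
- clamp_hinge (a point): Point on the hinge axis of the clamp arm, 37 mm above the table, in the middle of the fixture's width. Axes as seam_clamp (fixed, not turning with the arm).
- clamp_nest (a point): Centre of the empty ring nest, level with the ring's top, 20 mm above the table, 63 mm from the hinge along the fixture's y. Ring about 74 mm outside, 57 mm inside, 8 mm high. Clamp shut: the spindle (8 mm rod, top 56 mm high) stands right over it. Clamp open: spindle and arm are 20 to 40 mm aside of it, towards the hinge, 80 to 112 mm above the table. Axes as seam_clamp.
- seam_clamp_arm (a joint): Angle of the clamp arm in rad: 0 shut (spindle over the nest), 1.257 fully open against its stop. It starts shut or nearly so, between 0 and 0.3. Light friction (0.08 N m, about 1 to 2 N at the grip), no spring: it stays where it is left.
- loose_end_top (a point): Centre of the top of the loose can end: a thin flat aluminium disc with a curled rim and a pull tab, 57 mm across and 7 mm high, lying alone on the table. Light; loose.
- cap_a_top (a point): Centre of the top of one ferrule cap: a stainless disc with a raised flat middle and sloping rim, no tab, 50 mm across and 10 mm high. Not to be pointed at or touched.
- cap_b_top (a point): Centre of the top of the second ferrule cap, like the first. The three discs lie about 90 mm apart in a line on the right of the table, in any order.
- ends_sleeve: Paper sleeve of can ends lying on its side, 58 x 200 x 59 mm high, origin in the middle of its underside, y along it. Behind the three discs. Leave alone.
- tape_roll: Roll of packing tape, 101 mm across, 48 mm high, origin in the middle of its underside. Leave alone.
- marker: Felt marker lying left of the fixture, 137 mm long (along its y), 17 mm thick, origin in the middle of its underside. Leave alone.
- seamed_can: Closed drink can standing at the left, 66 mm across, 122 mm high, origin in the middle of its underside. Leave alone. More such cans stand behind it.
- can_seamer: The tall can seamer standing behind the work; it is fixed. Origin in the middle of its underside. Towards the robot it reaches to 146 mm in front of its origin: low base there and, above it, an upright rod and a cabinet up to 1.1 m high. Keep arm and wrist clear of it: draw the hand back towards the robot before swinging from one side of the table to the other.
- caliper: Caliper lying at the far right of the table beside the seamer, 235 mm long, 76 mm wide, 10 mm high, origin in the middle of its underside. Leave alone.
There are look-alikes about, which are no part of the job. What is shaped like the part that bears loose_end_top but yellow is not meant.

How it is judged:
By the outcome, as a careful person would: the job done as asked, in the order asked, and still so for the second after the job is handed in, with the robot touching nothing.
It also fails if it takes over 58 s, if anything falls off the work surface, if the arm or the gripper's body presses on something with over 40 N, if the wrist force passes 120 N, or if a joint passes its speed limit or range.

ROBOT

A 7-joint arm with a two-finger parallel gripper is mounted at the origin on a cart in front of the work surface, level with it; the furniture and walls round the work are solid. World frame = base frame: x ahead of the robot, y to its left, z up, the work surface at z = 0. Lengths are in mm, angles in rad, forces in N, time in s.
With the tool pointing down it reaches from about 350 to 900 mm from the base axis. Payload 7.2 kg.
Tool frame: the origin (TCP) lies midway between the tips of the shut fingers; the grasp point (between the pads) lies 19 mm behind it; x points along the fingers, z is the direction in which the jaws open and shut, and the axes are right-handed (so a half turn about x gives the same grasp; the last joint's range is limited). The gripper opens to 88 mm and grips with 3 to 60 N. Pads are 20 mm wide; open, the fingers measure 115 mm over their backs; the gripper's body (75 mm by 178 mm) begins 61 mm behind the grasp point.
Start: joints at [1.184, 0.411, -0.013, 1.596, 0.006, 1.134, -0.082], TCP at [195.88, -593.515, 222.653] pointing down, gripper open.
Joint ranges: [-2.95, 2.95], [-0.29, 1.99], [-1.47, 1.44], [0.14, 2.54], [-1.03, 4.17], [0.13, 1.85], [-2.86, 2.86]. Speed limits (rad/s): [2.39, 2.39, 3.01, 3.01, 3.14, 3.14, 3.14].

INTERFACE

Orientations are given as a unit quaternion [x, y, z, w].
In Python, from station import * gives the robot as it stands. The module is installed in compiled form; this text tells all that it offers.
- The arm moves only by the tool apply_moves, never from a script. Its argument "moves" is a list of rows, each a list of 2 entries, a list of its own where there are three numbers: the shift along the world's x, y, z in units of 750 mm (1.0 is 750 mm), then the turn, a rotation vector about the world's x, y, z in units of pi/4 rad (1.0 is pi/4 rad). A call has 1 to 8 rows; each row is the pose to reach, as a shift and turn from the pose commanded when the call began; what a row does not reach only later rows make up. A row lasts 1/12 s, in which the tool goes at most 41.7 mm and 7.16 degrees, less where a joint would pass 70% of its speed; a pose out of reach is approached as far as the arm can. A call with a number of a shift or a turn outside -1 to 1 is refused whole. A call with a gripper value outside its range is refused whole. "claw" is the gripper command: -1 is shut, 1 is fully open, values between are in proportion, set as the call begins (left out, the last holds). The fingers move at their own pace and stop on an object; "grip_force" is the grip in N (left out, the last holds). Time passes only in rows, so rows that repeat a pose let the fingers close. It gives the time, the measured TCP pose, the force and the opening at its end, in the units of the state.
- state(): the state, without advancing time (a new reading comes with each control period).
- snapshot(name): name is "scene" or "top" or "wrist"; returns the picture (420x560x3 uint8, red, green, blue); there is no depth.
- camera_params(name): a dict with "camera_matrix" (3x3 intrinsics, pixels), "camera_from_world" (4x4, takes a point from world to camera coordinates); the wrist camera has in their place "hand_eye" (4x4, takes a point from camera to tool coordinates, whose origin is the TCP and whose axes are the tool frame's). Camera axes: x right, y up, looking along -z (the intrinsics and any distortion apply to the point x, -y, -z); pixel columns grow to the right and rows downward; lengths in mm; the calibration is good to about 2 mm. A picture is of the moment at which its call begins: read the wrist's pose just before it. camera_params takes no time and is no camera call.
- job_done(): hands the job in, once; it reports no verdict.
The state is a dict: "time_s": time; "qpos": joint angles; "dq": joint speeds; "tau": joint torques, N m; "ee_pos": TCP position; "ee_rot": TCP orientation; "ft_force": force on the tool from outside, world axes, zero at the start; "ft_torque": the same for the moment, N m; "grip_width": finger opening in mm.
Only numpy, scipy, OpenCV 4.12 (cv2) and the standard library are available. Lean on these libraries where they do the work, as an engineer would, in place of code of your own. Each camera call takes 0.05 s, during which the arm holds its last target. There are 200 camera calls.

## Working session

There is one attempt and no reset: what is moved stays moved. The work goes in short steps, Python scripts to look and compute and a tool call to move; the robot and the scene stay as the last step left them, time stands still between calls to the robot, and variables do not carry over. Pictures are saved under pics/ and viewed, about 8 in all and at most 12, crops included, and the job is handed in when it is done.

Besides the shell and the picture viewer there is one more tool, called after ">>>" by a JSON object that holds its "fn" and its "kwargs", one argument or row to a line. apply_moves: Moves the arm, as the interface text tells. Shifts and turns lie within -1 to 1; 1 stands for 750 mm of shift or pi/4 rad of turn. Its arguments: {"type":"object","properties":{"moves":{"type":"array","items":{"type":"array"}},"claw":{"type":"number"},"grip_force":{"type":"number"}},"required":["moves"]}

```bash
mkdir -p pics; cat > h.py <<'E'
from station import *
import numpy as np, cv2
from scipy.spatial.transform import Rotation as R
def cam(n):
    p=camera_params(n);K=np.array(p["camera_matrix"])
    if n=="wrist":
        s=state();T=np.eye(4);T[:3,:3]=R.from_quat(s["ee_rot"]).as_matrix();T[:3,3]=s["ee_pos"]
        W=T@np.array(p["hand_eye"])
    else: W=np.linalg.inv(np.array(p["camera_from_world"]))
    return K,W,p
def ray(K,W,u,v,z):
    d=W[:3,:3]@(np.diag([1,-1,-1])@np.linalg.inv(K)@[u,v,1]);o=W[:3,3]
    return o+d*(z-o[2])/d[2]
def proj(K,W,P):
    c=np.linalg.inv(W)@np.append(P,1);q=K@[c[0],-c[1],-c[2]];return q[:2]/q[2]
E
python3 - <<'E'
from h import *
for n in("scene","top"):
    cv2.imwrite(f"pics/{n}1.png",cv2.cvtColor(snapshot(n),cv2.COLOR_RGB2BGR))
    K,W,p=cam(n);print(n,K.tolist(),W.round(2).tolist(),[k for k in p])
print(state()); print(camera_params("wrist"))
E
```

```text
scene [[405.7391552737806, 0.0, 282.7241585401498], [0.0, 405.7391552737806, 216.26533194972922], [0.0, 0.0, 1.0]] [[-0.86, 0.34, -0.38, 132.19], [-0.51, -0.59, 0.63, 716.41], [-0.01, 0.74, 0.68, 869.78], [0.0, 0.0, 0.0, 1.0]] ['camera_matrix', 'camera_from_world']
top [[410.16917184880504, 0.0, 274.2044713857343], [0.0, 410.16917184880504, 215.26012806095386], [0.0, 0.0, 1.0]] [[-0.01, 0.99, -0.15, 393.76], [-1.0, -0.01, -0.03, -28.49], [-0.03, 0.15, 0.99, 1118.45], [0.0, 0.0, 0.0, 1.0]] ['camera_matrix', 'camera_from_world']
{'time_s': 0.1, 'qpos': array([ 1.18381339,  0.41182256, -0.01272325,  1.59691693,  0.00561218,
        1.13429531, -0.08218975]), 'dq': array([ 2.45198646e-03, -1.96943459e-03,  4.11012226e-04, -3.05544483e-03,
       -8.54198989e-05, -7.69200661e-04,  2.30838662e-05]), 'tau': array([ 2.80251399e-03, -5.89099646e+01,  6.43756427e-01, -2.91710615e+01,
       -5.38074702e-02,  1.44679612e-02,  5.42329531e-05]), 'ee_pos': array([ 195.71353424, -593.10990599,  221.90923344]), 'ee_rot': array([ 0.4145493 ,  0.57345454, -0.41402865,  0.57260723]), 'ft_force': array([0.09724716, 0.69692279, 0.2293304 ]), 'ft_torque': array([-0.0315225 ,  0.00892426, -0.06185083]), 'grip_width': 87.9687614199802}
{'camera_matrix': array([[290.94519847,   0.        , 275.74700198],
       [  0.        , 290.94519847, 209.76613313],
       [  0.        ,   0.        ,   1.        ]]), 'hand_eye': array([[ 1.05931840e-04,  2.52669464e-01, -9.67552650e-01,
        -1.62599193e+02],
       [ 5.05557148e-04,  9.67552518e-01,  2.52669484e-01,
         6.91351053e+01],
       [ 9.99999867e-01, -5.15918902e-04, -2.52442343e-05,
         7.71264112e-01],
       [ 0.00000000e+00,  0.00000000e+00,  0.00000000e+00,
         1.00000000e+00]])}
```

View pics/scene1.png

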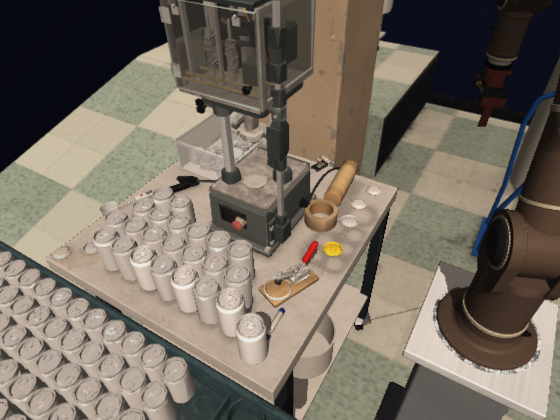

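View pics/top1.png

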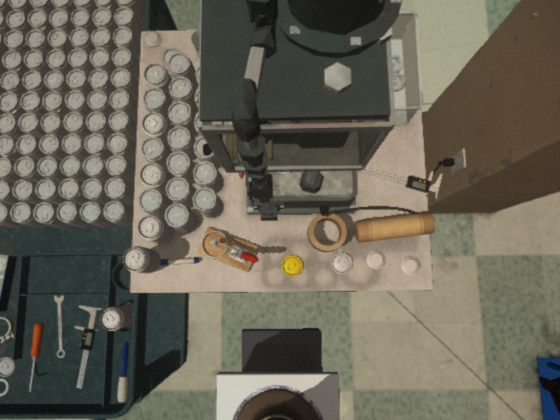

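```bash
python3 - <<'E'
from h import *
a=cv2.imread("pics/top1.png");b=cv2.imread("pics/scene1.png")
x=cv2.resize(a[220:290,190:440],None,fx=3.2,fy=3.2,interpolation=cv2.INTER_CUBIC)
y=cv2.resize(b[165:325,250:400],(400,427),interpolation=cv2.INTER_CUBIC)[:370]
y=cv2.resize(b[235:310,250:345],None,fx=4,fy=4,interpolation=cv2.INTER_CUBIC)
z=cv2.resize(b[170:245,320:400],None,fx=4,fy=4,interpolation=cv2.INTER_CUBIC)
o=np.zeros((x.shape[0]+300,800,3),np.uint8);o[:x.shape[0],:x.shape[1]]=x;o[x.shape[0]:,:380]=y;o[x.shape[0]:,400:720]=z
cv2.imwrite("pics/crop1.png",o)
K,W,p=cam("top")
for n,(u,v),h in [("d1",(343,262),8),("d2",(375,260),8),("d3",(410,265),8),("yel",(292,265),7),("nest?",(214,242),20),("boardend",(255,268),12),("can",(138,258),122),("tape",(328,232),48)]: print(n,ray(K,W,u,v,h).round(0))
K,W,p=cam("scene")
for n,(u,v),h in [("d1",(349,221),8),("d2",(358,204),8),("d3",(373,190),8),("nest?",(277,291),20)]: print(n,ray(K,W,u,v,h).round(0))
E
```

```text
d1 [ 437. -182.    8.]
d2 [ 441. -267.    8.]
d3 [ 427. -359.    8.]
yel [430. -45.   7.]
nest? [494. 164.  20.]
boardend [423.  54.  12.]
can [448. 332. 122.]
tape [ 514. -140.   48.]
d1 [ 434. -171.    8.]
d2 [ 441. -260.    8.]
d3 [ 426. -352.    8.]
nest? [483. 177.  20.]
```

View pics/crop1.png

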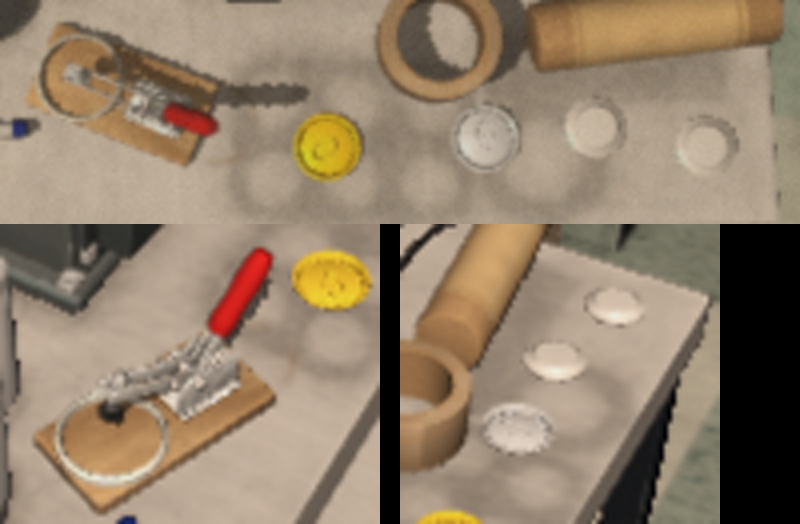

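```bash
python3 - <<'E'
from h import *
K,W,_=cam("top");K2,W2,_=cam("scene")
f=lambda c:(190+c[0]/3.2,220+c[1]/3.2)
n1=ray(K,W,*f((81,76)),20);n2=ray(K2,W2,278,288.25,20)
print("nest",n1,n2)
for c in [(60,22),(218,85),(190,163),(27,100)]:print("corner",ray(K,W,*f(c),12).round(0))
for c in [(275,398),(100,510),(35,437),]:print("c scene",ray(K2,W2,250+c[0]/4,235+(c[1]-224)/4,12).round(0))
d=[]
for n in("top","scene"):
    a=cv2.imread(f"pics/{n}1.png").astype(int)
    m=((a[...,2]>130)&(a[...,1]<70)&(a[...,0]<70)).astype(np.uint8)
    if n=="top": m[:,:220]=0;m[:220]=0
    else: m[:235]=0
    ys,xs=np.nonzero(m);P=np.c_[xs,ys];c=P.mean(0);u,s,v=np.linalg.svd(P-c);t=(P-c)@v[0]
    print(n,len(P),c,c+v[0]*t.min(),c+v[0]*t.max());d.append(c)
o1,o2=W[:3,3],W2[:3,3];a=ray(K,W,*d[0],50)-o1;b=ray(K2,W2,*d[1],50)-o2
s=np.linalg.lstsq(np.c_[a,-b],o2-o1,rcond=None)[0];print("grip mid",o1+a*s[0],o2+b*s[1])
# end discs by ellipse centre
print("end",ray(K,W,*f((487,137)),7),ray(K2,W2,250+70+(518-400)/4,170+(429-224)/4,7))
E
```

```text
nest [489.01168909 160.44500927  20.        ] [485.25934966 168.07665547  20.        ]
corner [536. 180.  12.]
corner [481.  46.  12.]
corner [416.  69.  12.]
corner [470. 207.  12.]
c scene [411.  81.  12.]
c scene [466. 216.  12.]
c scene [532. 188.  12.]
top 68 [248.60294118 257.5       ] [241.09324671 254.74575457] [255.37300154 259.98297822]
scene 143 [309.67132867 251.47552448] [315.99462867 241.37085852] [303.34271394 261.58868339]
grip mid [447.77432562  64.88651308  83.49325404] [448.85126497  65.29760858  83.58655501]
end [ 434.67316745 -179.74844635    7.        ] [ 432.11705268 -171.70820979    7.        ]
```

```bash
python3 - <<'E'
from h import *
s=state();M=R.from_quat(s["ee_rot"]).as_matrix();print(M.round(3))
for z in([.928,-.372,0],[-.928,.372,0]):
    x=np.array([0,0,-1.]);z=np.array(z);z/=np.linalg.norm(z);D=np.c_[x,np.cross(z,x),z]
    print((R.from_matrix(D@M.T).as_rotvec()/(np.pi/4)).round(3), "q7",s["qpos"][6])
K,W,_=cam("top");print("seamer front",[ray(K,W,c,213,60).round(0) for c in(245,355)])
E
```

```text
[[-0.001  0.95   0.313]
 [ 0.001  0.313 -0.95 ]
 [-1.    -0.    -0.001]]
[-1.000e-03 -1.000e-03  1.109e+00] q7 -0.08218974514503295
[-2.000e-03  2.000e-03 -2.891e+00] q7 -0.08218974514503295
seamer front [array([565.,  76.,  60.]), array([ 561., -210.,   60.])]
```

>>> {"fn": "apply_moves", "kwargs": {
  "moves": [
    [[0.24, 0.45, 0.05], [0, 0, 0]],
    [[0.24, 0.45, 0.05], [0, 0, 0]],
    [[0.24, 0.45, 0.05], [0, 0, 0]],
    [[0.24, 0.45, 0.05], [0, 0, 0]],
    [[0.24, 0.45, 0.05], [0, 0, 0]],
    [[0.24, 0.45, 0.05], [0, 0, 0]],
    [[0.24, 0.45, 0.05], [0, 0, 0]],
    [[0.24, 0.45, 0.05], [0, 0, 0]]
  ],
  "claw": -1
}}

```text
time_s: 0.77
ee_pos: [352.3, -298.8, 255.3]
ee_rot: [0.414, 0.573, -0.414, 0.573]
ft_force: [0.8, -0.8, 0.6]
grip_width: 38.1
```

>>> {"fn": "apply_moves", "kwargs": {
  "moves": [
    [[0.032, 0.105, 0], [0, 0, 0.15]],
    [[0.032, 0.105, 0], [0, 0, 0.3]],
    [[0.032, 0.105, 0], [0, 0, 0.45]],
    [[0.032, 0.105, 0], [0, 0, 0.6]],
    [[0.032, 0.105, 0], [0, 0, 0.75]],
    [[0.032, 0.105, 0], [0, 0, 0.9]],
    [[0.032, 0.105, 0], [0, 0, 1.0]],
    [[0.032, 0.105, 0], [0, 0, 1.0]]
  ]
}}

```text
time_s: 1.43
ee_pos: [375.8, -221.9, 254.9]
ee_rot: [0.162, 0.688, -0.162, 0.688]
ft_force: [0.2, 0.2, -0.4]
grip_width: 0.7
```

```bash
python3 - <<'E'
from h import *
s=state();print(s["ee_pos"],s["dq"].round(3));np.save("w1.npy",cam("wrist")[1])
cv2.imwrite("pics/w1.png",cv2.cvtColor(snapshot("wrist"),cv2.COLOR_RGB2BGR))
E
```

```text
[ 375.75158463 -221.92032878  254.94812907] [-0.001  0.002  0.006 -0.001 -0.002 -0.001 -0.157]
```

View pics/w1.png

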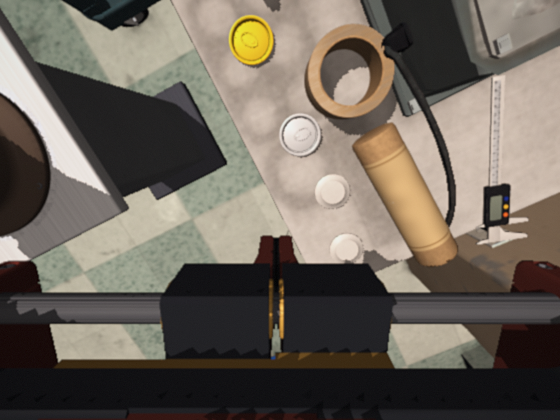

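```bash
python3 - <<'E'
from h import *
K,W,_=cam("wrist");W=np.load("w1.npy")
for c in[(300,135),(332,191),(347,249),(251,41)]:print(ray(K,W,*c,8).round(1))
print(R.from_quat(state()["ee_rot"]).as_matrix().round(3))
E
```

```text
[ 435.9 -177.2    8. ]
[ 443.7 -267.8    8. ]
[ 428.2 -359.4    8. ]
[429.6 -45.5   8. ]
[[-0.     0.451  0.892]
 [ 0.     0.892 -0.451]
 [-1.    -0.    -0.   ]]
```

>>> {"fn": "apply_moves", "kwargs": {
  "moves": [
    [[0.05, 0.38, 0], [0, 0, 0.11]],
    [[0.05, 0.38, 0], [0, 0, 0.11]],
    [[0.05, 0.38, 0], [0, 0, 0.11]],
    [[0.05, 0.38, 0], [0, 0, 0.11]],
    [[0.05, 0.38, 0], [0, 0, 0.11]],
    [[0.05, 0.38, 0], [0, 0, 0.11]],
    [[0.05, 0.38, 0], [0, 0, 0.11]],
    [[0.05, 0.38, 0], [0, 0, 0.11]]
  ]
}}

```text
time_s: 2.15
ee_pos: [413.7, 70.2, 255.8]
ee_rot: [0.133, 0.694, -0.131, 0.695]
ft_force: [-0.3, 0.3, 0.4]
grip_width: 0.3
```

```bash
python3 - <<'E'
from h import *
s=state();print(s["ee_pos"],s["dq"].round(3));np.save("w2.npy",cam("wrist")[1])
cv2.imwrite("pics/w2.png",cv2.cvtColor(snapshot("wrist"),cv2.COLOR_RGB2BGR))
E
```

```text
[413.68676155  70.16068197 255.77033837] [ 0.057 -0.014  0.102  0.032  0.012  0.016  0.156]
```

View pics/w2.png

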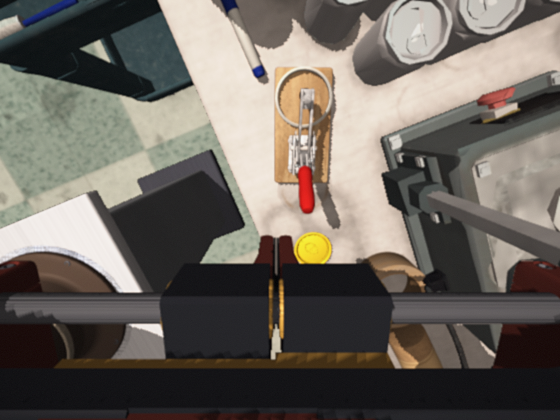

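```bash
python3 - <<'E'
from h import *
K,W,_=cam("wrist");W=np.load("w2.npy");Kt,Wt,_=cam("top")
n=ray(K,W,303,97,20);print("nest",n)
C=[ray(K,W,*c,12) for c in[(278,67),(331,68),(329,184),(276,183)]];print(np.round(C,0)[:,:2].tolist())
y=(C[0]+C[1]-C[2]-C[3])/2;L=np.linalg.norm(y);y/=L;c=np.mean(C,0);print("L",L,"y",y,"c",c,"nest along",(n-c)@y, "yaw now",R.from_quat(state()["ee_rot"]).as_matrix()[:,1])
h=n-63*y;print("hinge",h)
def tri(u,t):
    o1,o2=W[:3,3],Wt[:3,3];a=ray(K,W,*u,50)-o1;b=ray(Kt,Wt,*t,50)-o2
    s=np.linalg.lstsq(np.c_[a,-b],o2-o1,rcond=None)[0];p=(o1+a*s[0]+o2+b*s[1])/2
    print("grip pt",p,"gap",np.linalg.norm(o1+a*s[0]-o2-b*s[1]),"along",(p-h)@y)
tri((307,212),(256.5,260));tri((305.5,190),(248.6,257.5))
E
```

```text
nest [489.34689796 163.94602097  20.        ]
[[473.0, 210.0], [536.0, 184.0], [485.0, 43.0], [416.0, 72.0]]
L 150.05964294318323 y [0.36061381 0.93271522 0.        ] c [477.32995626 127.21002298  12.        ] nest along 38.5976995479524 yaw now [0.36789157 0.9298678  0.00128785]
hinge [466.62822802 105.18496213  20.        ]
grip pt [440.74414521  43.26869484 106.89890238] gap 1.079220508280393 along -67.08440253341008
grip pt [447.97560032  64.04910773  92.33599774] gap 1.3274020765825596 along -45.094432585140986
```

>>> {"fn": "apply_moves", "kwargs": {
  "moves": [
    [[0.06, 0.027, -0.03], [0, 0, 0]],
    [[0.06, 0.027, -0.06], [0, 0, 0]],
    [[0.06, 0.027, -0.09], [0, 0, 0]],
    [[0.06, 0.027, -0.12], [0, 0, 0]],
    [[0.06, 0.027, -0.12], [0, 0, 0]],
    [[0.06, 0.027, -0.12], [0, 0, 0]]
  ]
}}

```text
time_s: 2.7
ee_pos: [457.7, 82.2, 164.5]
ee_rot: [0.134, 0.695, -0.135, 0.693]
ft_force: [0.5, 0.3, -0.9]
grip_width: 0.2
```

```bash
python3 - <<'E'
from h import *
s=state();print(s["ee_pos"],s["dq"].round(3),s["ft_force"]);np.save("w3.npy",cam("wrist")[1])
a=snapshot("wrist");b=snapshot("scene")
o=np.zeros((420,780,3),np.uint8);o[:,:420]=a[:,70:490];o[:300,420:]=cv2.resize(b[220:320,240:360],(360,300),interpolation=cv2.INTER_CUBIC)
cv2.imwrite("pics/w3.png",cv2.cvtColor(o,cv2.COLOR_RGB2BGR))
E
```

```text
[457.73375591  82.21929761 164.53364879] [ 0.004 -0.038 -0.013 -0.036 -0.008  0.011  0.011] [ 0.4979041   0.29833439 -0.94148901]
```

View pics/w3.png

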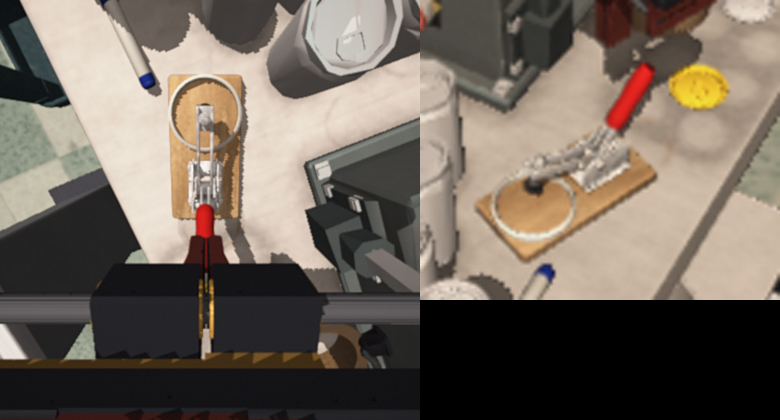

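>>> {"fn": "apply_moves", "kwargs": {
  "moves": [
    [[0.001, 0.004, -0.03], [0, 0, 0]],
    [[0.001, 0.004, -0.06], [0, 0, 0]],
    [[0.001, 0.004, -0.08], [0, 0, 0]],
    [[0.001, 0.004, -0.08], [0, 0, 0]],
    [[0.001, 0.004, -0.08], [0, 0, 0]]
  ]
}}

```text
time_s: 3.22
ee_pos: [459.7, 86.1, 106.2]
ee_rot: [0.134, 0.694, -0.134, 0.695]
ft_force: [0.3, 0.3, -0.6]
grip_width: 0.5
```

>>> {"fn": "apply_moves", "kwargs": {
  "moves": [
    [[-0.005, -0.014, -0.004], [0, 0, 0]],
    [[-0.008, -0.021, -0.007], [0, 0, 0]],
    [[-0.01, -0.027, -0.012], [0, 0, 0]],
    [[-0.012, -0.032, -0.017], [0, 0, 0]],
    [[-0.014, -0.037, -0.023], [0, 0, 0]],
    [[-0.016, -0.042, -0.029], [0, 0, 0]],
    [[-0.018, -0.047, -0.037], [0, 0, 0]],
    [[-0.02, -0.051, -0.045], [0, 0, 0]]
  ]
}}

```text
time_s: 3.88
ee_pos: [444.4, 47.5, 70.9]
ee_rot: [0.134, 0.694, -0.134, 0.695]
ft_force: [0.7, 0.5, 2.2]
grip_width: 0.7
```

>>> {"fn": "apply_moves", "kwargs": {
  "moves": [
    [[-0.001, -0.003, -0.008], [0, 0, 0]],
    [[-0.002, -0.006, -0.017], [0, 0, 0]],
    [[-0.003, -0.008, -0.025], [0, 0, 0]],
    [[-0.004, -0.01, -0.034], [0, 0, 0]],
    [[-0.004, -0.01, -0.04], [0, 0, 0]],
    [[-0.004, -0.01, -0.046], [0, 0, 0]],
    [[-0.004, -0.01, -0.047], [0, 0, 0]],
    [[-0.004, -0.01, -0.047], [0, 0, 0]]
  ]
}}

```text
time_s: 4.55
ee_pos: [440.8, 40.4, 35.8]
ee_rot: [0.133, 0.695, -0.134, 0.694]
ft_force: [-0.2, -0.2, 0.2]
grip_width: 0.3
```

>>> {"fn": "apply_moves", "kwargs": {
  "moves": [
    [[0, 0, -0.002], [0, 0, 0]],
    [[0, 0, -0.004], [0, 0, 0]],
    [[0, 0, -0.005], [0, 0, 0]],
    [[0, 0, -0.006], [0, 0, 0]],
    [[0, 0, -0.006], [0, 0, 0]]
  ]
}}

```text
time_s: 4.97
ee_pos: [441.4, 40.5, 34.0]
ee_rot: [0.133, 0.694, -0.134, 0.695]
ft_force: [-11.4, -2.8, 40.5]
grip_width: 0.4
```

```bash
python3 - <<'E'
from h import *
s=state();print(s["ee_pos"],s["ft_force"])
a=snapshot("wrist");b=snapshot("scene")
o=np.zeros((420,780,3),np.uint8);o[:,:420]=a[:,70:490];o[:300,420:]=cv2.resize(b[220:320,240:360],(360,300),interpolation=cv2.INTER_CUBIC)
cv2.imwrite("pics/w4.png",cv2.cvtColor(o,cv2.COLOR_RGB2BGR))
E
```

```text
[441.35229888  40.52837104  33.97849397] [-11.40177024  -2.78083805  40.48270076]
```

View pics/w4.png

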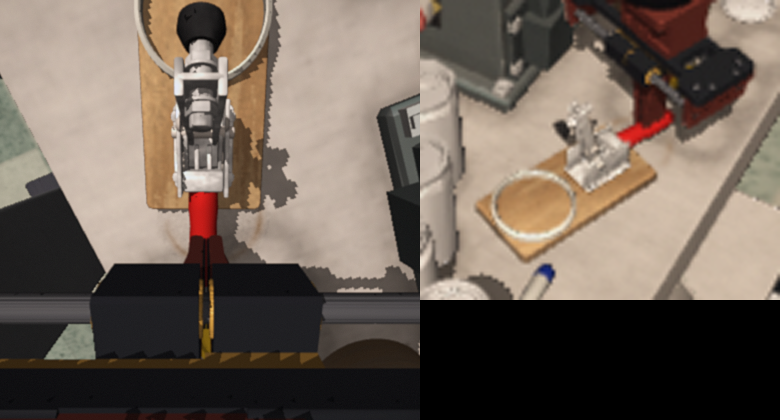

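>>> {"fn": "apply_moves", "kwargs": {
  "moves": [
    [[0, 0, 0.02], [0, 0, 0]],
    [[0, 0, 0.06], [0, 0, 0]],
    [[0, 0, 0.11], [0, 0, 0]],
    [[0, 0, 0.16], [0, 0, 0]],
    [[-0.04, -0.02, 0.19], [0, 0, 0]],
    [[-0.07, -0.06, 0.2], [0, 0, 0]],
    [[-0.09, -0.11, 0.2], [0, 0, 0]],
    [[-0.09, -0.16, 0.2], [0, 0, 0]]
  ]
}}

```text
time_s: 5.73
ee_pos: [371.1, -80.3, 182.6]
ee_rot: [0.132, 0.694, -0.134, 0.695]
ft_force: [1.4, -0.3, -0.6]
grip_width: 0.6
```

>>> {"fn": "apply_moves", "kwargs": {
  "moves": [
    [[0.02, -0.05, 0], [0, 0, 0]],
    [[0.05, -0.1, 0], [0, 0, 0]],
    [[0.082, -0.131, -0.02], [0, 0, 0]],
    [[0.082, -0.131, -0.05], [0, 0, 0]],
    [[0.082, -0.131, -0.08], [0, 0, 0]],
    [[0.082, -0.131, -0.1], [0, 0, 0]],
    [[0.082, -0.131, -0.1], [0, 0, 0]],
    [[0.082, -0.131, -0.1], [0, 0, 0]]
  ]
}}

```text
time_s: 6.4
ee_pos: [434.8, -177.3, 106.4]
ee_rot: [0.134, 0.695, -0.133, 0.694]
ft_force: [-0.6, -0.7, 0.0]
grip_width: 0.7
```

```bash
python3 - <<'E'
from h import *
s=state();print(s["ee_pos"],s["ft_force"]);K,W,_=cam("wrist")
a=snapshot("wrist");b=snapshot("scene");t=snapshot("top")
np.save("w5.npy",W);print("predicted end px",proj(K,W,[435,-178,7]),"axis/tip",proj(K,W,s["ee_pos"]))
o=np.zeros((600,800,3),np.uint8);o[:420,:420]=a[:,70:490];o[:300,440:]=cv2.resize(b[220:320,240:360],(360,300),interpolation=cv2.INTER_CUBIC);o[300:,440:]=cv2.resize(t[210:310,190:310],(360,300),interpolation=cv2.INTER_CUBIC)
cv2.imwrite("pics/w5.png",cv2.cvtColor(o,cv2.COLOR_RGB2BGR))
E
```

```text
[ 434.82213321 -177.32617646  106.40242438] [-6.13591019e-01 -7.42618522e-01  3.06290630e-04]
predicted end px [275.54098178 210.40606217] axis/tip [274.5903288  251.68849185]
```

View pics/w5.png

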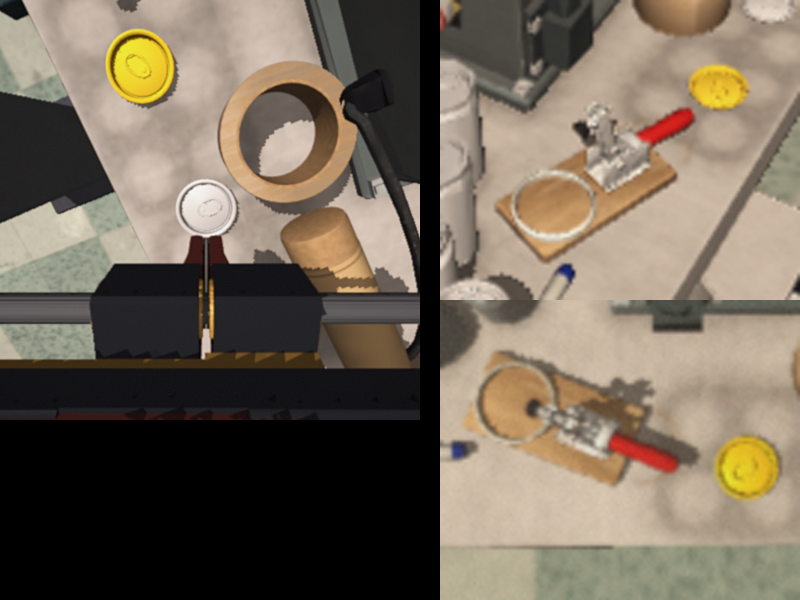

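>>> {"fn": "apply_moves", "kwargs": {
  "moves": [
    [[0, 0, -0.03], [0, 0, 0]],
    [[0, 0, -0.05], [0, 0, 0]],
    [[0, 0, -0.07], [0, 0, 0]],
    [[0, 0, -0.08], [0, 0, 0]],
    [[0, 0, -0.088], [0, 0, 0]],
    [[0, 0, -0.088], [0, 0, 0]],
    [[0, 0, -0.088], [0, 0, 0]],
    [[0, 0, -0.088], [0, 0, 0]]
  ]
}}

```text
time_s: 7.22
ee_pos: [435.9, -178.0, 41.5]
ee_rot: [0.133, 0.694, -0.134, 0.695]
ft_force: [-0.5, -0.8, 0.3]
grip_width: 0.6
```

>>> {"fn": "apply_moves", "kwargs": {
  "moves": [
    [[0, 0, 0], [0, 0, 0]],
    [[0, 0, 0], [0, 0, 0]],
    [[0, 0, 0], [0, 0, 0]],
    [[0, 0, 0], [0, 0, 0]],
    [[0, 0, 0], [0, 0, 0]],
    [[0, 0, 0], [0, 0, 0]],
    [[0, 0, 0], [0, 0, 0]],
    [[0, 0, 0], [0, 0, 0]]
  ]
}}

```text
time_s: 7.88
ee_pos: [435.2, -177.8, 40.7]
ee_rot: [0.134, 0.694, -0.134, 0.694]
ft_force: [0.5, -0.1, -0.8]
grip_width: 0.6
```

>>> {"fn": "apply_moves", "kwargs": {
  "moves": [
    [[0, 0, 0], [0, 0, 0]],
    [[0, 0, 0], [0, 0, 0]],
    [[0, 0, 0], [0, 0, 0]],
    [[0, 0, 0], [0, 0, 0]],
    [[0, 0, 0], [0, 0, 0]],
    [[0, 0, 0], [0, 0, 0]],
    [[0, 0, 0], [0, 0, 0]],
    [[0, 0, 0], [0, 0, 0]]
  ]
}}

```text
time_s: 8.55
ee_pos: [435.3, -177.8, 40.7]
ee_rot: [0.134, 0.694, -0.134, 0.694]
ft_force: [-0.9, -0.1, -0.2]
grip_width: 0.5
```

>>> {"fn": "apply_moves", "kwargs": {
  "moves": [
    [[0, 0, 0], [0, 0, 0]],
    [[0, 0, 0], [0, 0, 0]],
    [[0, 0, 0], [0, 0, 0]],
    [[0, 0, 0], [0, 0, 0]],
    [[0, 0, 0], [0, 0, 0]],
    [[0, 0, 0], [0, 0, 0]],
    [[0, 0, 0], [0, 0, 0]],
    [[0, 0, 0], [0, 0, 0]]
  ]
}}

```text
time_s: 9.22
ee_pos: [435.2, -177.8, 40.7]
ee_rot: [0.134, 0.694, -0.134, 0.694]
ft_force: [0.5, 0.0, -0.8]
grip_width: 0.7
```

>>> {"fn": "apply_moves", "kwargs": {
  "moves": [
    [[0, 0, 0], [0, 0, 0]],
    [[0, 0, 0], [0, 0, 0]],
    [[0, 0, 0], [0, 0, 0]],
    [[0, 0, 0], [0, 0, 0]],
    [[0, 0, 0], [0, 0, 0]],
    [[0, 0, 0], [0, 0, 0]],
    [[0, 0, 0], [0, 0, 0]],
    [[0, 0, 0], [0, 0, 0]]
  ]
}}

```text
time_s: 9.88
ee_pos: [435.2, -177.8, 40.7]
ee_rot: [0.134, 0.694, -0.134, 0.694]
ft_force: [0.1, -0.0, -0.4]
grip_width: 0.6
```

>>> {"fn": "apply_moves", "kwargs": {
  "moves": [
    [[0, 0, 0.05], [0, 0, 0]],
    [[0, 0, 0.1], [0, 0, 0]],
    [[-0.02, 0, 0.15], [0, 0, 0]],
    [[-0.06, 0.02, 0.19], [0, 0, 0]],
    [[-0.09, 0.06, 0.21], [0, 0, 0]],
    [[-0.09, 0.11, 0.21], [0, 0, 0]],
    [[-0.09, 0.16, 0.21], [0, 0, 0]],
    [[-0.09, 0.21, 0.21], [0, 0, 0]]
  ]
}}

```text
time_s: 10.55
ee_pos: [367.3, -19.3, 198.9]
ee_rot: [0.134, 0.693, -0.135, 0.695]
ft_force: [1.3, -0.1, 0.1]
grip_width: 0.5
```

```bash
python3 - <<'E'
from h import *
K,W,_=cam("wrist");W=np.load("w2.npy");Kt,Wt,_=cam("top")
for z in(0,60,100,150):print(z,"w2 corner",ray(K,W,388,137,z).round(0),"w2 box",ray(K,W,390,180,z).round(0),"top",ray(Kt,Wt,246,215,z).round(0),ray(Kt,Wt,268,217,z).round(0))
print(state()["qpos"],state()["ee_pos"])
E
```

```text
0 w2 corner [584.  73.   0.] w2 box [570.  13.   0.] top [569.  80.   0.] [563.  19.   0.]
60 w2 corner [563.  81.  60.] w2 box [551.  31.  60.] top [560.  74.  60.] [554.  16.  60.]
100 w2 corner [550.  87. 100.] w2 box [539.  42. 100.] top [554.  70. 100.] [548.  14. 100.]
150 w2 corner [532.  94. 150.] w2 box [523.  56. 150.] top [546.  65. 150.] [540.  12. 150.]
[ 0.60298375  0.02752287 -0.67954351  2.1590495   0.0234023   0.95935096
 -0.47179169] [367.3117943  -19.31053525 198.91356612]
```

>>> {"fn": "apply_moves", "kwargs": {
  "moves": [
    [[0, 0.05, 0], [0, 0, 0]],
    [[0, 0.1, 0], [0, 0, 0]],
    [[0, 0.15, 0], [0, 0, 0]],
    [[0.02, 0.2, 0], [0, 0, 0]],
    [[0.06, 0.23, 0], [0, 0, 0]],
    [[0.1, 0.251, 0], [0, 0, 0]],
    [[0.14, 0.251, 0], [0, 0, 0]],
    [[0.165, 0.251, 0], [0, 0, 0]]
  ]
}}

```text
time_s: 11.22
ee_pos: [493.9, 169.1, 197.8]
ee_rot: [0.134, 0.694, -0.133, 0.694]
ft_force: [-0.1, -0.1, -0.4]
grip_width: 0.8
```

>>> {"fn": "apply_moves", "kwargs": {
  "moves": [
    [[0, 0, 0], [0, 0, 0]],
    [[0, 0, 0], [0, 0, 0]],
    [[0, 0, 0], [0, 0, 0]]
  ]
}}

```text
time_s: 11.47
ee_pos: [490.4, 168.0, 197.9]
ee_rot: [0.133, 0.695, -0.134, 0.694]
ft_force: [0.3, -0.9, 0.7]
grip_width: 0.6
```

```bash
python3 - <<'E'
from h import *
s=state();print(s["ee_pos"],s["ft_force"]);K,W,_=cam("wrist")
a=snapshot("wrist");b=snapshot("scene")
print("nest px",proj(K,W,[489,164,20]))
o=np.zeros((420,800,3),np.uint8);o[:420,:420]=a[:,70:490];o[:,440:]=cv2.resize(b[200:340,220:340],(360,420),interpolation=cv2.INTER_CUBIC)
cv2.imwrite("pics/w6.png",cv2.cvtColor(o,cv2.COLOR_RGB2BGR))
E
```

```text
[490.37374105 168.03457944 197.89678263] [ 0.29250194 -0.85851586  0.70077231]
nest px [275.36845629 196.52224094]
```

View pics/w6.png

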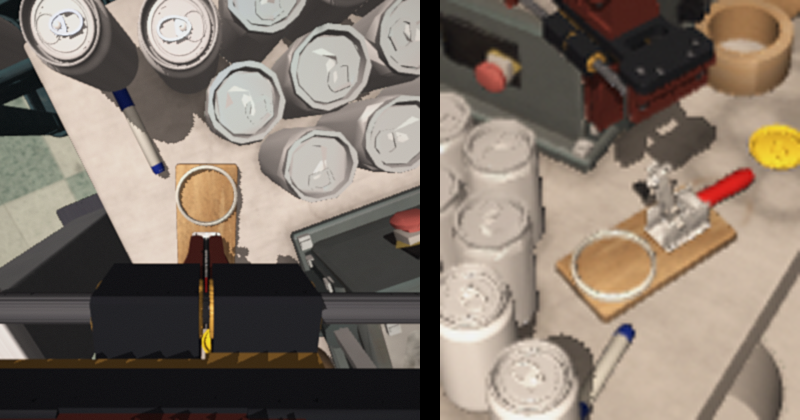

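>>> {"fn": "apply_moves", "kwargs": {
  "moves": [
    [[0, 0, -0.025], [0, 0, 0]],
    [[0, 0, -0.05], [0, 0, 0]],
    [[0, 0, -0.075], [0, 0, 0]],
    [[0, 0, -0.1], [0, 0, 0]],
    [[0, 0, -0.12], [0, 0, 0]],
    [[0, 0, -0.14], [0, 0, 0]],
    [[0, 0, -0.155], [0, 0, 0]],
    [[0, 0, -0.165], [0, 0, 0]]
  ]
}}

```text
time_s: 12.23
ee_pos: [490.7, 167.5, 73.7]
ee_rot: [0.133, 0.695, -0.134, 0.694]
ft_force: [0.5, 0.1, -0.8]
grip_width: 0.1
```

>>> {"fn": "apply_moves", "kwargs": {
  "moves": [
    [[0, 0, -0.008], [0, 0, 0]],
    [[0, 0, -0.014], [0, 0, 0]],
    [[0, 0, -0.018], [0, 0, 0]],
    [[0, 0, -0.018], [0, 0, 0]],
    [[0, 0, -0.018], [0, 0, 0]],
    [[0, 0, -0.018], [0, 0, 0]],
    [[0, 0, -0.018], [0, 0, 0]],
    [[0, 0, -0.018], [0, 0, 0]]
  ]
}}

```text
time_s: 12.9
ee_pos: [491.7, 168.0, 61.2]
ee_rot: [0.134, 0.694, -0.134, 0.695]
ft_force: [0.2, 0.5, 0.2]
grip_width: 0.2
```

```bash
python3 - <<'E'
from h import *
s=state();print(s["ee_pos"],s["ft_force"]);K,W,_=cam("wrist")
a=snapshot("wrist");b=snapshot("scene")
o=np.zeros((420,800,3),np.uint8);o[:420,:420]=a[:,70:490];o[:,440:]=cv2.resize(b[200:340,220:340],(360,420),interpolation=cv2.INTER_CUBIC)
cv2.imwrite("pics/w7.png",cv2.cvtColor(o,cv2.COLOR_RGB2BGR))
E
```

```text
[491.69290618 168.01293246  61.24331755] [0.22897383 0.54269399 0.17298939]
```

View pics/w7.png

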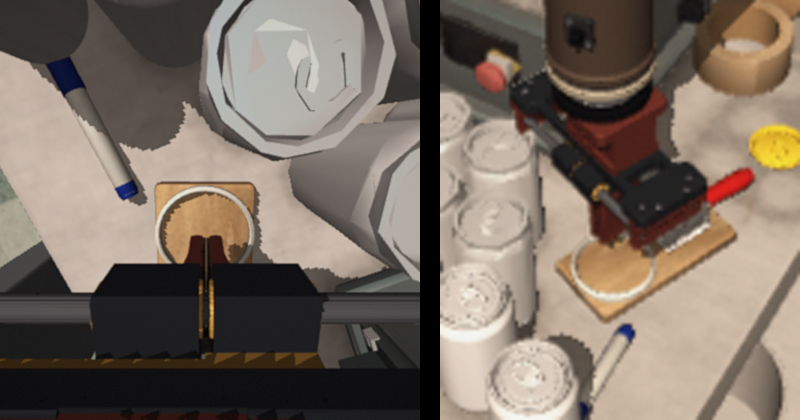

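>>> {"fn": "apply_moves", "kwargs": {
  "moves": [
    [[0, -0.001, -0.005], [0, 0, 0]],
    [[0, -0.001, -0.005], [0, 0, 0]],
    [[0, -0.001, -0.005], [0, 0, 0]],
    [[0, -0.001, -0.005], [0, 0, 0]],
    [[0, -0.001, -0.005], [0, 0, 0]],
    [[0, -0.001, -0.005], [0, 0, 0]],
    [[0, -0.001, -0.005], [0, 0, 0]],
    [[0, -0.001, -0.005], [0, 0, 0]]
  ]
}}

```text
time_s: 13.67
ee_pos: [491.5, 167.2, 57.2]
ee_rot: [0.134, 0.694, -0.134, 0.694]
ft_force: [-0.2, -1.0, 1.3]
grip_width: 0.5
```

>>> {"fn": "apply_moves", "kwargs": {
  "moves": [
    [[0, 0, 0], [0, 0, 0]],
    [[0, 0, 0], [0, 0, 0]],
    [[0, 0, 0], [0, 0, 0]],
    [[0, 0, 0], [0, 0, 0]],
    [[0, 0, 0], [0, 0, 0]],
    [[0, 0, 0], [0, 0, 0]],
    [[0, 0, 0], [0, 0, 0]],
    [[0, 0, 0], [0, 0, 0]]
  ]
}}

```text
time_s: 14.33
ee_pos: [491.5, 167.2, 57.2]
ee_rot: [0.134, 0.694, -0.134, 0.694]
ft_force: [-1.0, 0.1, -0.6]
grip_width: 0.5
```

>>> {"fn": "apply_moves", "kwargs": {
  "moves": [
    [[0, 0, 0], [0, 0, 0]],
    [[0, 0, 0], [0, 0, 0]],
    [[0, 0, 0], [0, 0, 0]],
    [[0, 0, 0], [0, 0, 0]],
    [[0, 0, 0], [0, 0, 0]],
    [[0, 0, 0], [0, 0, 0]],
    [[0, 0, 0], [0, 0, 0]],
    [[0, 0, 0], [0, 0, 0]]
  ]
}}

```text
time_s: 15.0
ee_pos: [491.5, 167.2, 57.2]
ee_rot: [0.134, 0.694, -0.134, 0.694]
ft_force: [-0.5, 0.2, 0.5]
grip_width: 0.5
```

>>> {"fn": "apply_moves", "kwargs": {
  "moves": [
    [[0, 0, 0], [0, 0, 0]],
    [[0, 0, 0], [0, 0, 0]],
    [[0, 0, 0], [0, 0, 0]],
    [[0, 0, 0], [0, 0, 0]],
    [[0, 0, 0], [0, 0, 0]],
    [[0, 0, 0], [0, 0, 0]],
    [[0, 0, 0], [0, 0, 0]],
    [[0, 0, 0], [0, 0, 0]]
  ]
}}

```text
time_s: 15.67
ee_pos: [491.5, 167.2, 57.2]
ee_rot: [0.134, 0.694, -0.134, 0.694]
ft_force: [0.8, -0.8, -0.3]
grip_width: 0.4
```

>>> {"fn": "apply_moves", "kwargs": {
  "moves": [
    [[0, 0, 0], [0, 0, 0]],
    [[0, 0, 0], [0, 0, 0]],
    [[0, 0, 0], [0, 0, 0]],
    [[0, 0, 0], [0, 0, 0]],
    [[0, 0, 0], [0, 0, 0]],
    [[0, 0, 0], [0, 0, 0]],
    [[0, 0, 0], [0, 0, 0]],
    [[0, 0, 0], [0, 0, 0]]
  ]
}}

```text
time_s: 16.33
ee_pos: [491.5, 167.2, 57.2]
ee_rot: [0.134, 0.694, -0.134, 0.694]
ft_force: [0.4, -0.8, 0.2]
grip_width: 0.2
```

```bash
python3 - <<'E'
from h import *
s=state();print(s["time_s"],s["ee_pos"],s["ft_force"],abs(s["dq"]).max());job_done()
E
```

```text
16.3333 [491.49135485 167.20186938  57.18485377] [ 0.37500671 -0.8129564   0.24975124] 0.001412274861196136
the job is handed in; nothing more can be done
```

I pushed the clamp grip back to its stop, pointed at the loose can end, then at the middle of the nest, and handed the job in still pointing there at 16.3 s.

- **Clamp:** the wrist force rose to about 42 N, from the fingertips, when the grip met its stop. Later pictures showed the arm standing clear of the nest and the grip nearly level.
- **Can end:** the shut fingertips stayed still about 34 mm above the end, the disc with the pull tab, for about 2.6 s. They were within about 2 mm of its centre.
- **Nest:** the fingertips are about 37 mm above the ring. I set them about 4 mm off the measured centre, on the side away from the raised arm, to keep clear of the spindle. They held still for over 2 s.
- **Contact at the end:** the wrist force was about 1 N, which is just sensor noise, so the robot was touching nothing. I saw no sign in the pictures that any loose thing had moved.

One check disagreed: the scene camera placed things about 8 mm further to the left than the top camera. The wrist camera agreed with the top camera on the can end to about 3 mm. On the nest it fell between the two, about 3.5 mm from the top camera. I used the wrist and top values.

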